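# Press a cartridge plug home with the bench squeeze clamp and release it

### The job

The grey end plug of the white cartridge in the bench bar clamp still stands out: squeeze the clamp's two sprung levers together, as often as needed, until the jaw's rubber nose has pushed the plug fully home and bears on it with about 20 N, but never so hard that it passes 30 N (the cartridge would crack). Then press the release tab so that the jaw springs all the way back, leaving the plug home. Push the plug only with the clamp, not with the hand, and leave the vials and the label roll beside it where they stand.

Things in the scene. Friction and masses are not known exactly. Their poses are not given: they have to be found in the camera images.
- clamp: bar clamp fixed to the bench: grey plate 375 x 80 x 12 mm (x -70 to 305 mm), steel ladder rack above it. Origin on the bench midway between the squeeze levers; +x along the bar to release tab (x = 82 mm), jaw nose and cradle; z up. Ratchet, 4 mm teeth: each full squeeze drives the jaw 8 to 12 mm; opened levers let go of the rack and the jaw stays at the last tooth passed.
- grip_mid (a point): midway between the lever paddles, 112 mm above the bench; levers to either side along clamp x. As the levers tilt, the fingertips bear: with tips 93 mm above the bench 11 N on each finger puts 13 to 17 N on a seated plug, 13 N 17 to 22, 17 N 27 to 30 N (a bearing 20 mm higher needs a fifth less); about 2 N of it is lever spring. Fingers that stall before the levers' stop mean the plug is home.
- tab_top (a point): centre of the top face of the black release tab, 24 x 24 mm, 86 mm above the bench, on the clamp's centre line at x = 82 mm. It is hinged 30 mm further along +x; pressed straight down 6 to 8 mm (9 mm at most) it lifts the pawl off the rack and the jaw springs back. It takes 2 to 8 N, most when the jaw is loaded.
- nose: rubber nose of the moving jaw, a disc of 20 mm diameter 45 mm above the bench. Origin at the centre of its front face; it moves along the clamp's +x, from x = 180 mm (jaw fully back) by up to 46 mm. It is sprung: it gives 1 mm for each 9 N, up to 4.5 mm.
- cradle: fixed grey and aluminium cradle on the clamp's plate, holding a white cartridge (29 mm diameter, 51 mm long) along the bar, axis 45 mm above the bench, against a rear stop. Origin under its middle, at the plate's top (12 mm above the bench); x along the clamp's x. The cartridge's open rim is at its x = -25 mm. Where the cradle stands along the bar differs.
- plug: grey end plug of the cartridge, a disc head 25 mm in diameter and 4 mm thick on a stem. Origin at the centre of the outer face of its head. Fully home this lies at x = -29 mm in the cradle's frame (head against the rim); at the start it stands out a further 5 to 10 mm. It slides along x with about 5 N of friction and stays where it is pushed.
- reagent_vial_a: reagent vial, 23 mm diameter, 46 mm tall, standing loose beside the clamp; origin under its foot
- reagent_vial_b: second reagent vial, 23 mm diameter, 46 mm tall, standing loose beside the clamp; origin under its foot
- label_roll: roll of labels 61 x 85 x 38 mm lying loose beside the clamp; origin under its middle
- lever_rear: upright black squeeze lever at clamp x = -27 mm, 10 mm thick along x, 34 mm wide, paddle 84 to 128 mm above the bench (other clamp parts stay below 89 mm). Origin at its hinge, 16 mm above the bench. Sprung open; swings inwards up to 0.2 rad, linked to the other lever, which swings equally: outer faces are 64 mm apart, at the stop 32 mm at 93 mm height and 26 mm at 112 mm.
- lever_front: the other, mirrored lever at clamp x = +27 mm; same size, hinge and travel. The first 3 mm of the 13 mm that the levers travel at the rack are idle.
Not all that is in view belongs to the job. Leave any orange look-alike of the reagent_vial_b alone.

How it is judged (in metres and radians):
On the way:
1. the nose bears on the fully seated plug with more than 12 N for 0.2 s (x of plug in the frame of cradle above -0.0305 m and contact force between nose and plug above 12 N), for 0.2 s.
At the end, for the whole second after the job is handed in: the plug is home within 1.5 mm and the jaw is fully back: the nose within 4 mm of its rearmost place; vials and label roll stand as they stood (x of plug in the frame of cradle above -0.0305 m and x of nose in the frame of clamp below 0.184 m and angle between each of reagent_vial_a, reagent_vial_b, label_roll's own z axis and vertical below 0.2 rad); the robot touches nothing.
It fails at once if the nose pressed on the plug with more than 30 N (contact force between nose and plug above 30 N).
It fails at once if the hand touched the plug (contact force between any of the fingers, the arm and plug above 0.5 N).
It fails at once if a vial or the label roll was moved by more than 15 mm (distance of any of reagent_vial_a, reagent_vial_b, label_roll from where it was at the start of the episode above 0.015 m).
It also fails if it takes over 58 s, if anything falls off the work surface, if the arm or the gripper's body presses on something with over 40 N, if the wrist force passes 120 N, or if a joint passes its speed limit or range.

### The arm

A 6-joint arm with a two-finger parallel gripper is mounted at the origin on a cart in front of the work surface, level with it; the furniture and walls round the work are solid. World frame = base frame: x ahead of the robot, y to its left, z up, the work surface at z = 0. Lengths are in m, angles in degrees, forces in N, time in s.
With the tool pointing down it reaches from about 0.375 to 0.9 m from the base axis. Payload 3.1 kg.
Tool frame: the origin (TCP) lies at the very end of the fingers, on their centre line; the grasp point (between the pads) lies 19 mm behind it (bot.hold_point_z is the z of the grasp point in the tool frame, in m); z points along the fingers, y is the line along which they close (so a half turn about z gives the same grasp; the last joint's range is limited). The gripper opens to 87 mm and grips with 3 to 60 N. Pads are 19 mm wide; open, the fingers measure 117 mm over their backs; the gripper's body (75 mm by 190 mm) begins 51 mm behind the grasp point.
Start: joints at [-86.316, 30.224, 82.088, -0, 67.689, -10.227], TCP at [0.15, -0.607, 0.223] pointing down, gripper open.
Joint ranges: [-176.69, 176.69], [-43.24, 126.21], [12.49, 139.97], [-82, 262], [0, 151.66], [-163.58, 163.58]. Speed limits (degrees/s): [159.86, 159.86, 180, 180, 180, 180].

### API

Orientations are given as a 3x3 rotation matrix whose columns are the frame's x, y, z axes.
In Python, from rig import bot, capture, camera_model gives the robot as it stands.
- The arm moves only by the tool apply_moves, never from a script. Its argument "plan" is text: rows parted by semicolons, each of 6 numbers parted by spaces: the shift along the tool's x, y, z in units of 0.05 m (1.0 is 0.05 m), then the turn, a rotation vector about the tool's x, y, z in units of 360 degrees (1.0 is 360 degrees). In form: dx dy dz ax ay az; .... A call has 1 to 10 rows; each row shifts and turns the commanded pose from where the row before left it, along the tool's axes as they then stand; what a row does not reach is not made up. A row lasts 1/12 s, in which the tool goes at most 41.7 mm and 7.16 degrees, less where a joint would pass 70% of its speed; a pose out of reach is approached as far as the arm can. A call with a number of a shift or a turn outside -1 to 1 is refused whole. A call with a gripper value outside its range is refused whole. "gripper" is the gripper command: -1 is shut, 1 is fully open, values between are in proportion, set as the call begins (left out, the last holds). The fingers move at their own pace and stop on an object; the grip force is fixed at half the most. Time passes only in rows, so rows that do not move let the fingers close. It gives the time, the measured TCP pose, the force, the opening and the grip force at its end, in the units of the state.
- bot.read_state(): the state, without advancing time (a new reading comes with each control period).
- capture(name): name is "scene" or "top"; returns the picture (400x640x3 uint8, red, green, blue); there is no depth.
- camera_model(name): a dict with "vertical_fov" (degrees; the focal length in pixels is half the picture's height over the tangent of half this angle, whatever the lens; pixels are square), "cx", "cy" (the principal point, pixels), "position" and "rotation" of the camera in the world. Camera axes: x right, y down, z forward; pixel columns grow to the right and rows downward; lengths in m; the calibration is good to about 2 mm. A picture is of the moment at which its call begins. camera_model takes no time and is no camera call.
- bot.hand_in(): hands the job in; it is judged then, once.
The state is a dict: "time_s": time; "joint_positions": joint angles; "qvel": joint speeds; "tau": joint torques, N m; "position": TCP position; "tcp_rot": TCP orientation; "force": force on the tool from outside, world axes, zero at the start; "moment": the same for the moment, N m; "opening": opening from 0.0 (shut) to 1.0 (fully open); "grasp_force": force on a finger pad.
Only numpy, scipy, OpenCV 4.12 (cv2) and the standard library are available. Lean on these libraries where they do the work, as an engineer would, in place of code of your own. Each camera call takes 0.05 s, during which the arm holds its last target. There are 200 camera calls.

## Working session

There is one attempt and no reset: what is moved stays moved. The work goes in short steps, Python scripts to look and compute and a tool call to move; the robot and the scene stay as the last step left them, time stands still between calls to the robot, and variables do not carry over. Pictures are saved under pics/ and viewed, at most 10 in all, crops included, and the job is handed in when it is done.

Besides the shell and the picture viewer there is one more tool, called after "Request:" as a command line: name --argument value ..., lists and objects as JSON in quotes. apply_moves: Moves the arm, as the interface text tells. Its arguments: {"type":"object","properties":{"plan":{"type":"string"},"gripper":{"type":"number"}},"required":["plan"]}

```bash
ls; mkdir -p pics; python3 - <<'E'
from rig import bot,capture,camera_model
import cv2
for n in("scene","top"):
    cv2.imwrite(f"pics/{n}0.png",cv2.cvtColor(capture(n),cv2.COLOR_RGB2BGR)); print(n,camera_model(n))
s=bot.read_state(); print(s)
E
```

```text
pics
scene {'vertical_fov': 50.11896895516908, 'cx': 321.75064575684905, 'cy': 201.01597785930358, 'position': array([ 0.12274545, -0.46975876,  0.50244063]), 'rotation': array([[ 0.83194704, -0.27219293,  0.48350297],
       [-0.55485346, -0.40604062,  0.72613267],
       [-0.00132633, -0.87237723, -0.48883148]])}
top {'vertical_fov': 42.27897768482446, 'cx': 324.0103888196489, 'cy': 197.6121079959208, 'position': array([0.42254754, 0.17431285, 0.98777951]), 'rotation': array([[ 0.00430248, -0.99038627,  0.13826256],
       [-0.99997433, -0.00505317, -0.00507891],
       [ 0.00572875, -0.13823716, -0.99038259]])}
{'time_s': 0.1, 'joint_positions': array([-8.63163056e+01,  3.02749194e+01,  8.21497770e+01, -1.21778532e-03,
        6.76889942e+01, -1.02280912e+01]), 'qvel': array([ 0.08131972, -0.10195226, -0.08569794, -0.09549638,  0.05162804,
        0.02297757]), 'tau': array([-4.61869713e-04, -4.40987027e+01, -1.77150822e+01,  6.35429774e-02,
        5.33907360e-02, -3.00231306e-05]), 'position': array([ 0.1502381 , -0.60598804,  0.2216517 ]), 'tcp_rot': array([[ 9.70665126e-01,  2.40435419e-01, -1.47108805e-04],
       [ 2.40435233e-01, -9.70663166e-01,  1.97891076e-03],
       [ 3.33007139e-04, -1.95622980e-03, -9.99998031e-01]]), 'force': array([ 5.78696920e-01, -2.00273317e-04,  1.06682057e-01]), 'moment': array([0.00713071, 0.01072039, 0.00103915]), 'grasp_force': 0.0, 'opening': 1.0021564163998216}
```

View pics/scene0.png

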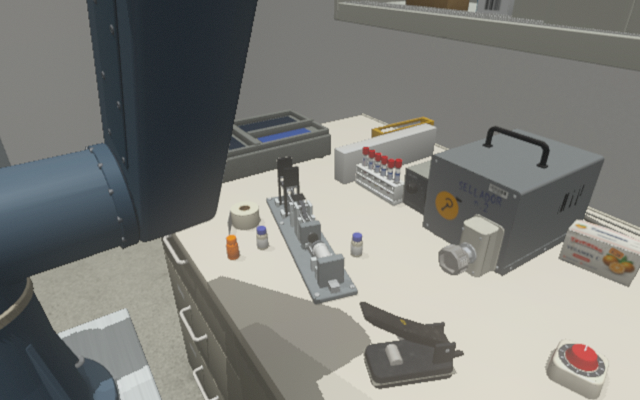

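View pics/top0.png

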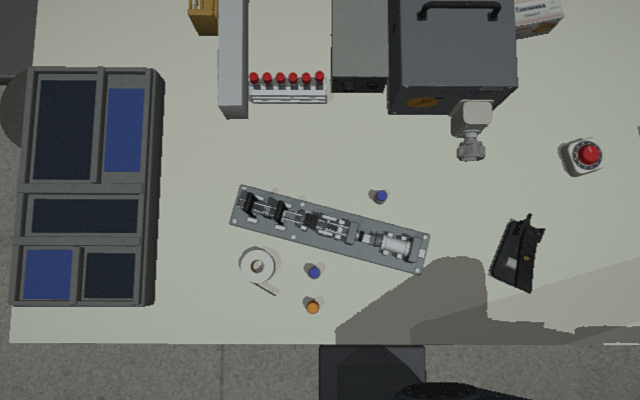

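The scene view shows the clamp running from the levers at (287,170) to the cradle at (327,265). In the top view the levers are at (247,205) and (280,213), and the cradle is at about (395,243). The blue-capped vials are at (314,272) and (380,196), the orange look-alike at (313,307), and the label roll at (257,264). Other dark items that could be confused with the levers are the stapler-like device at (517,255) and the black tab at about (315,220).

```bash
cat > h.py <<'E'
import numpy as np,cv2
from rig import bot,capture,camera_model
def ray(n,u,v):
    m=camera_model(n);f=200/np.tan(np.radians(m["vertical_fov"]/2))
    d=m["rotation"]@np.array([(u-m["cx"])/f,(v-m["cy"])/f,1]);return m["position"],d/np.linalg.norm(d)
def onz(n,u,v,z):
    p,d=ray(n,u,v);return p+d*(z-p[2])/d[2]
def tri(a,b):
    (p,d),(q,e)=a,b
    s=np.linalg.lstsq(np.c_[d,-e],q-p,rcond=None)[0];x,y=p+d*s[0],q+e*s[1];return (x+y)/2,np.linalg.norm(x-y)
def proj(n,P):
    m=camera_model(n);f=200/np.tan(np.radians(m["vertical_fov"]/2))
    c=m["rotation"].T@(np.asarray(P)-m["position"]);return f*c[0]/c[2]+m["cx"],f*c[1]/c[2]+m["cy"]
E
python3 - <<'E'
from h import *
t=cv2.imread("pics/top0.png");s=cv2.imread("pics/scene0.png")
a=cv2.resize(t[170:290,220:445],None,fx=3.5,fy=3.5,interpolation=cv2.INTER_CUBIC)
cv2.imwrite("pics/tc.png",a)
b=cv2.resize(s[145:305,220:380],None,fx=3.7,fy=3.7,interpolation=cv2.INTER_CUBIC)
cv2.imwrite("pics/sc.png",b)
# plate: grey-blue mask
hsv=cv2.cvtColor(t,cv2.COLOR_BGR2HSV); g=cv2.cvtColor(t,cv2.COLOR_BGR2GRAY)
m=(g<150).astype(np.uint8);m[:170]=0;m[290:]=0;m[:,:222]=0;m[:,440:]=0
n,l,st,c=cv2.connectedComponentsWithStats(m);
k=l[228,270];print(st[k])
pts=np.argwhere(l==k)[:,::-1].astype(np.float32)
pts=np.array([onz("top",u,v,.012)[:2] for u,v in pts],np.float32)
r=cv2.minAreaRect(pts);print(r,cv2.boxPoints(r))
E
```

```text
[ 229  184  211  106 8660]Traceback (most recent call last):
  File "<stdin>", line 13, in <module>
  File "h.py", line 7, in onz
    p,d=ray(n,u,v);return p+d*(z-p[2])/d[2]
        ~~~^^^^^^^
  File "h.py", line 4, in ray
    m=camera_model(n);f=200/np.tan(np.radians(m["vertical_fov"]/2))
ValueError: time passes only in moves, steps and waits
```

View pics/tc.png

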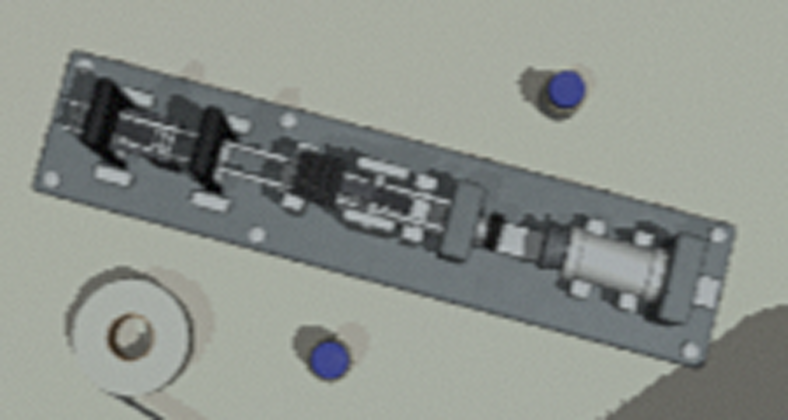

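View pics/sc.png

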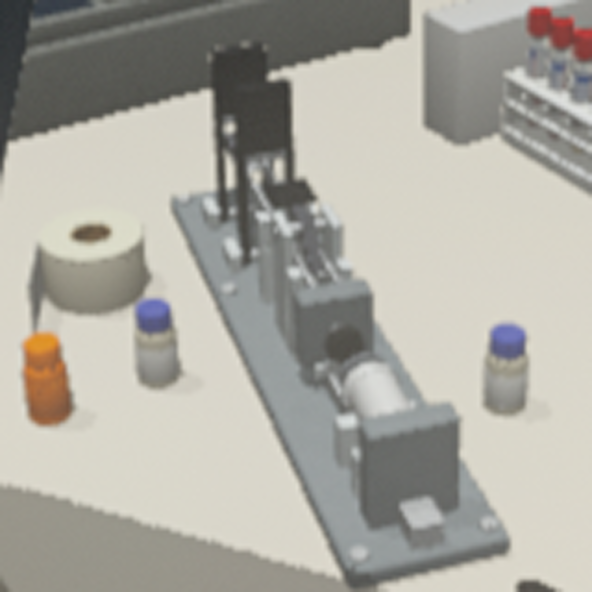

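The close crops confirm the clamp. In the top crop the plate corners are at about (72,50), (35,188), (735,227) and (700,366). The levers are at (100,118) and (208,150), the release tab at (318,172), and the plug at (553,243) still stands out. In the scene crop the lever tops are at (240,50) and (263,88), and the tab at (290,190).

```bash
sed -i 's/^from rig.*/from rig import bot,capture\nimport rig,functools\ncamera_model=functools.lru_cache(None)(rig.camera_model)/' h.py
python3 - <<'E'
from h import *
C=np.array([onz("top",220+u/3.5,170+v/3.5,.012) for u,v in[(72,50),(35,188),(735,227),(700,366)]])
e=lambda a,b:np.linalg.norm(C[a]-C[b])
print(C.round(4),e(0,1),e(2,3),e(0,2),e(1,3))
t=cv2.imread("pics/top0.png");g=cv2.cvtColor(t,cv2.COLOR_BGR2GRAY)
m=(g<150).astype(np.uint8);m[:170]=0;m[290:]=0;m[:,:222]=0;m[:,440:]=0
_,l=cv2.connectedComponents(m);k=l[228,270]
pts=[onz("top",u,v,.012)[:2] for v,u in np.argwhere(l==k) if u<400]
r=cv2.minAreaRect(np.array(pts,np.float32));print(r)
ex=(C[2]+C[3]-C[0]-C[1]);ex/=np.linalg.norm(ex);ey=np.cross([0,0,1],ex)
o=C.mean(0)-ex*.1175;o[2]=0
print("yaw",np.degrees(np.arctan2(ex[1],ex[0])),"o",o)
np.savez("clamp.npz",o=o,ex=ex,ey=ey)
W=lambda x,y,z:o+ex*x+ey*y+np.array([0,0,z])
def c(n,P):
    u,v=proj(n,P);return ((u-220)*3.5,(v-170)*3.5) if n=="top" else ((u-220)*3.7,(v-145)*3.7)
for nm,P in dict(rt=(-27,0,128),ft=(27,0,128),tab=(82,0,86),nose=(180,0,45),pl=(-27,17,128),pr=(-27,-17,128),fl=(27,17,128),fr=(27,-17,128)).items():
    P=W(*np.array(P)/1e3);print(nm,P.round(4),np.round(c("top",P)),np.round(c("scene",P)))
R=lambda n,u,v: ray(n,220+u/3.5,170+v/3.5) if n=="top" else ray(n,220+u/3.7,145+v/3.7)
print("tab tri",tri(R("top",318,172),R("scene",290,190)))
print("dir y",ex,"bearing")
s=bot.read_state();print(s['position'])
E
```

```text
[[ 0.5837  0.3288  0.012 ]
 [ 0.5081  0.3467  0.012 ]
 [ 0.4888 -0.0311  0.012 ]
 [ 0.4145 -0.0106  0.012 ]] 0.07769110096145593 0.07703118946912814 0.3721832169859586 0.36939114391345373
((0.4858538806438446, 0.1802680641412735), (0.34303346276283264, 0.1194884330034256), 74.91773223876953)
yaw -104.7175278424285 o [0.52861344 0.27208706 0.        ]
rt [0.5355 0.2982 0.128 ] [ 96. 110.] [238.  43.]
ft [0.5218 0.246  0.128 ] [205. 139.] [262.  79.]
tab [0.5078 0.1928 0.086 ] [317. 177.] [292. 188.]
nose [0.4829 0.098  0.045 ] [501. 233.] [348. 345.]
pl [0.5519 0.2939 0.128 ] [106.  76.] [266.  39.]
pr [0.519  0.3025 0.128 ] [ 86. 144.] [210.  47.]
fl [0.5382 0.2417 0.128 ] [214. 105.] [291.  75.]
fr [0.5053 0.2503 0.128 ] [195. 173.] [233.  83.]
tab tri (array([0.50897126, 0.19333232, 0.08443342]), np.float64(0.003285581451128448))
dir y [-0.25405384 -0.96719008  0.        ] bearing
[ 0.1502381  -0.60598804  0.2216517 ]
```

Request:
apply_moves --plan "0.7 0 -0.3 0 0 0.0198; 0.7 0 -0.3 0 0 0.0198; 0.7 0 -0.3 0 0 0.0198; 0.7 0 -0.3 0 0 0.0198; 0 -0.5 0 0 0 0; 0 -0.8 0 0 0 0; 0 -0.8 0 0 0 0; 0 -0.8 0 0 0 0; 0 -0.8 0 0 0 0; 0 -0.8 0 0 0 0" --gripper 1

```text
time_s: 0.93
position: [0.3454, -0.3789, 0.2821]
tcp_rot: [[0.968, -0.252, -0.0], [-0.252, -0.968, 0.001], [-0.001, -0.001, -1.0]]
force: [0.5, 0.5, 1.0]
opening: 1.003
grasp_force: 0.0
```

Request:
apply_moves --plan "0 -0.8 0 0 0 0; 0 -0.8 0 0 0 0; 0 -0.8 0 0 0 0; 0 -0.8 0 0 0 0; 0 -0.8 0 0 0 0; 0 -0.8 0 0 0 0; 0 -0.8 0 0 0 0; 0 -0.8 0 0 0 0; 0 -0.8 0 0 0 0; 0 -0.8 0 0 0 0"

```text
time_s: 1.77
position: [0.446, 0.008, 0.2825]
tcp_rot: [[0.968, -0.252, -0.0], [-0.252, -0.968, 0.0], [-0.0, 0.0, -1.0]]
force: [-0.0, -1.5, 0.9]
opening: 0.999
grasp_force: 0.0
```

```bash
cat > rel.py <<'E'
from h import *
def rel(x=0,y=0,z=.093,show=1):
    c=np.load("clamp.npz");s=bot.read_state();R=s["tcp_rot"]
    P=c["o"]+c["ex"]*x+c["ey"]*y+np.array([0,0,z]);d=R.T@(P-s["position"])
    yaw=np.degrees(np.arctan2(*np.cross(R[:,1][:2],c["ex"][:2])[None],R[:2,1]@c["ex"][:2]))
    print("t",s["time_s"],"pos",s["position"].round(4),"units to go",(d/.05).round(3),"yaw err",yaw,"tilt",R[:,2].round(4),"F",s["force"].round(2),"q",s["joint_positions"].round(1))
if __name__=="__main__":
    import sys;rel(*map(float,sys.argv[1:]))
E
python3 rel.py
python3 - <<'E'
from h import *
c=np.load("clamp.npz")
for u,v,z in[(541,243,.0575),(568,245,.0595),(490,231,.055)]:
    P=onz("top",220+u/3.5,170+v/3.5,z);print(u,(P-c["o"])@c["ex"],(P-c["o"])@c["ey"])
E
```

```text
t 1.7667 pos [0.446  0.008  0.2825] units to go [ 0.268 -5.527  3.789] yaw err -0.10942991238725043 tilt [-3.e-04  0.e+00 -1.e+00] F [-0.   -1.45  0.87] q [-13.4  11.7 102.   -0.   66.3  91.2]
541 0.20046640661433893 -0.0006836395338842342
568 0.21391457155939692 0.0017364848212486825
490 0.1737732470508646 -0.0012884345386141307rel.py:5: DeprecationWarning: Arrays of 2-dimensional vectors are deprecated. Use arrays of 3-dimensional vectors instead. (deprecated in NumPy 2.0)
  yaw=np.degrees(np.arctan2(*np.cross(R[:,1][:2],c["ex"][:2])[None],R[:2,1]@c["ex"][:2]))
```

Request:
apply_moves --plan "0.04 -0.8 0 0 0 0; 0.04 -0.8 0 0 0 0; 0.04 -0.8 0 0 0 0; 0.04 -0.8 0 0 0 0; 0.04 -0.8 0 0 0 0; 0.04 -0.8 0 0 0 0; 0.02 -0.7 0 0 0 0; 0 0 0.7 0 0 0; 0 0 0.8 0 0 0; 0 0 0.8 0 0 0"

```text
time_s: 2.6
position: [0.5285, 0.2701, 0.1667]
tcp_rot: [[0.968, -0.25, 0.002], [-0.25, -0.968, 0.001], [0.002, -0.001, -1.0]]
force: [-0.2, -1.0, -0.5]
opening: 1.0
grasp_force: 0.0
```

```bash
python3 -W ignore rel.py; python3 - <<'E'
from h import *
t=cv2.cvtColor(capture("top"),cv2.COLOR_RGB2BGR);s=cv2.cvtColor(capture("scene"),cv2.COLOR_RGB2BGR)
a=cv2.resize(t[160:290,200:330],(400,400));b=cv2.resize(s[100:230,220:350],(400,400),interpolation=cv2.INTER_CUBIC)
cv2.imwrite("pics/c1.png",np.hstack([a,b]))
E
```

```text
t 2.6 pos [0.5285 0.2701 0.1667] units to go [-0.011 -0.038  1.475] yaw err -0.23222883121938911 tilt [ 2.5e-03  6.0e-04 -1.0e+00] F [-0.2  -1.   -0.52] q [ 16.3  31.7  90.   -0.   58.2 120.8]
```

View pics/c1.png

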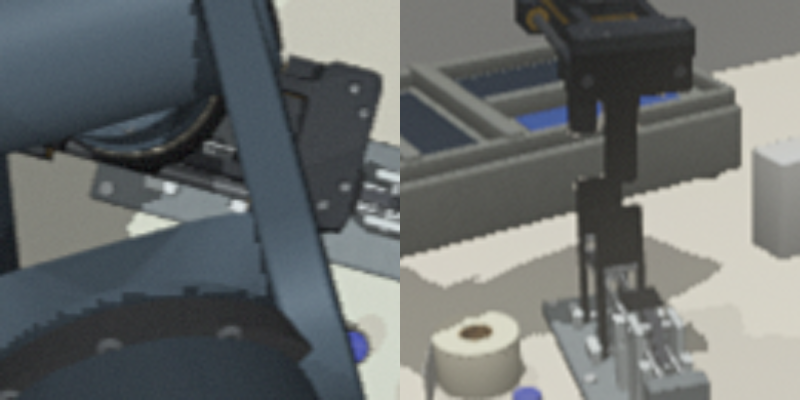

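The right panel shows the fingers above and straddling the levers: the front fingertip is at (620,180), over the front lever top at (617,207). They are centred well enough to go down.

Request:
apply_moves --plan "0 -0.035 0.2 0 0 0; 0 0 0.3 0 0 0; 0 0 0.3 0 0 0; 0 0 0.3 0 0 0; 0 0 0.3 0 0 0; 0 0 0 0 0 0"

```text
time_s: 3.2
position: [0.529, 0.2704, 0.0976]
tcp_rot: [[0.968, -0.253, 0.0], [-0.253, -0.968, 0.0], [0.0, -0.0, -1.0]]
force: [-0.8, -0.4, 0.1]
opening: 1.0
grasp_force: 0.0
```

```bash
python3 -W ignore rel.py
```

```text
t 3.2 pos [0.529  0.2704 0.0976] units to go [-0.016 -0.031  0.092] yaw err -0.0844911634079433 tilt [ 1.e-04  1.e-04 -1.e+00] F [-0.81 -0.45  0.11] q [ 16.3  37.3  92.6   0.   50.1 120.9]
```

Request:
apply_moves --plan "0 -0.03 0.09 0 0 0; 0 0 0 0 0 0; 0 0 0 0 0 0; 0 0 0 0 0 0" --gripper 0.4

```text
time_s: 3.53
position: [0.53, 0.2723, 0.0944]
tcp_rot: [[0.968, -0.252, 0.003], [-0.252, -0.968, 0.001], [0.002, -0.001, -1.0]]
force: [0.4, 0.6, -0.7]
opening: 0.783
grasp_force: 0.0
```

Request:
apply_moves --plan "0 0 0 0 0 0; 0 0 0 0 0 0; 0 0 0 0 0 0" --gripper 0.2

```text
time_s: 3.78
position: [0.5295, 0.2717, 0.0939]
tcp_rot: [[0.968, -0.252, 0.001], [-0.252, -0.968, -0.0], [0.001, -0.0, -1.0]]
force: [-0.1, -1.8, 4.3]
opening: 0.624
grasp_force: 2.7
```

Request:
apply_moves --plan "0 0 0 0 0 0; 0 0 0 0 0 0; 0 0 0 0 0 0" --gripper 0

```text
time_s: 4.03
position: [0.5296, 0.2718, 0.0937]
tcp_rot: [[0.968, -0.252, 0.001], [-0.252, -0.968, -0.0], [0.001, -0.0, -1.0]]
force: [-0.1, -2.8, 6.4]
opening: 0.516
grasp_force: 4.8
```

Request:
apply_moves --plan "0 0 0 0 0 0; 0 0 0 0 0 0; 0 0 0 0 0 0" --gripper -0.2

```text
time_s: 4.28
position: [0.5295, 0.2718, 0.0934]
tcp_rot: [[0.968, -0.252, 0.001], [-0.252, -0.968, -0.0], [0.001, -0.0, -1.0]]
force: [1.2, -2.9, 5.0]
opening: 0.419
grasp_force: 5.3
```

Request:
apply_moves --plan "0 0 0 0 0 0; 0 0 0 0 0 0; 0 0 0 0 0 0" --gripper -0.28

```text
time_s: 4.53
position: [0.5295, 0.2718, 0.0932]
tcp_rot: [[0.968, -0.252, 0.001], [-0.252, -0.968, -0.0], [0.001, -0.0, -1.0]]
force: [1.7, -3.8, 4.2]
opening: 0.368
grasp_force: 10.0
```

Request:
apply_moves --plan "0 0 0 0 0 0; 0 0 0 0 0 0; 0 0 0 0 0 0; 0 0 0 0 0 0; 0 0 0 0 0 0; 0 0 0 0 0 0" --gripper 0.7

```text
time_s: 5.03
position: [0.5283, 0.2722, 0.0925]
tcp_rot: [[0.968, -0.252, -0.002], [-0.252, -0.968, 0.0], [-0.002, 0.0, -1.0]]
force: [1.7, -1.2, 0.6]
opening: 0.736
grasp_force: 0.6
```

```bash
python3 -W ignore rel.py; python3 - <<'E'
from h import *
t=cv2.cvtColor(capture("top"),cv2.COLOR_RGB2BGR);s=cv2.cvtColor(capture("scene"),cv2.COLOR_RGB2BGR)
a=cv2.resize(t[190:290,340:440],(400,400),interpolation=cv2.INTER_CUBIC);b=cv2.resize(s[190:290,270:370],(400,400),interpolation=cv2.INTER_CUBIC)
cv2.imwrite("pics/c2.png",np.hstack([a,b]))
E
```

```text
t 5.0333 pos [0.5283 0.2722 0.0925] units to go [ 0.006 -0.    -0.011] yaw err -0.10097703611212 tilt [-1.5e-03  3.0e-04 -1.0e+00] F [ 1.65 -1.2   0.57] q [1.650e+01 3.780e+01 9.270e+01 1.000e-01 4.960e+01 1.211e+02]
```

View pics/c2.png

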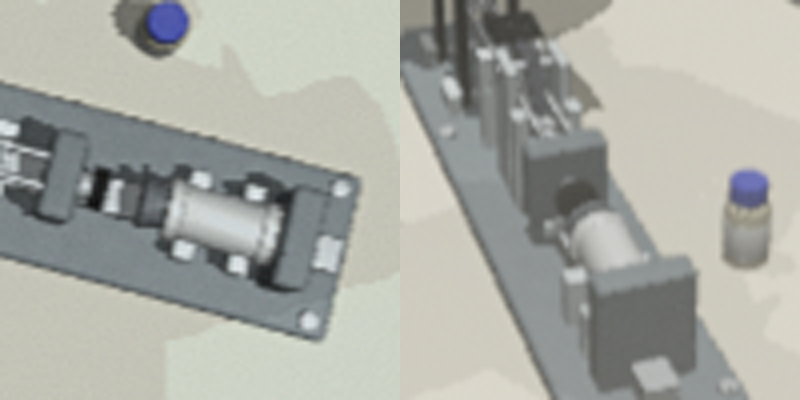

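In the left panel the nose (black, at about (105,187)) has advanced but still has a gap to the plug face at (135,195). The vial at (165,25) is undisturbed.

Request:
apply_moves --plan "0 0 0 0 0 0; 0 0 0 0 0 0" --gripper 0.7

```text
time_s: 5.3
position: [0.5284, 0.2723, 0.0927]
tcp_rot: [[0.968, -0.252, -0.001], [-0.252, -0.968, 0.0], [-0.001, -0.0, -1.0]]
force: [-0.6, 0.0, 0.5]
opening: 0.842
grasp_force: 0.0
```

Request:
apply_moves --plan "0 0 0 0 0 0; 0 0 0 0 0 0; 0 0 0 0 0 0; 0 0 0 0 0 0; 0 0 0 0 0 0; 0 0 0 0 0 0" --gripper 0

```text
time_s: 5.8
position: [0.5288, 0.2719, 0.093]
tcp_rot: [[0.968, -0.252, -0.0], [-0.252, -0.968, -0.0], [-0.0, 0.0, -1.0]]
force: [-0.3, -0.6, 0.1]
opening: 0.531
grasp_force: 3.7
```

Request:
apply_moves --plan "0 0 0 0 0 0; 0 0 0 0 0 0; 0 0 0 0 0 0" --gripper -0.16

```text
time_s: 6.05
position: [0.5288, 0.2719, 0.0928]
tcp_rot: [[0.968, -0.252, -0.001], [-0.252, -0.968, -0.0], [-0.0, 0.0, -1.0]]
force: [0.1, -1.4, -1.7]
opening: 0.438
grasp_force: 4.1
```

Request:
apply_moves --plan "0 0 0 0 0 0; 0 0 0 0 0 0; 0 0 0 0 0 0" --gripper -0.28

```text
time_s: 6.3
position: [0.5288, 0.2719, 0.0925]
tcp_rot: [[0.968, -0.252, -0.001], [-0.252, -0.968, -0.0], [-0.001, 0.0, -1.0]]
force: [0.1, 0.1, -5.0]
opening: 0.373
grasp_force: 10.5
```

Request:
apply_moves --plan "0 0 0 0 0 0; 0 0 0 0 0 0; 0 0 0 0 0 0; 0 0 0 0 0 0; 0 0 0 0 0 0; 0 0 0 0 0 0; 0 0 0 0 0 0; 0 0 0 0 0 0" --gripper 0.7

```text
time_s: 6.97
position: [0.5297, 0.2722, 0.0936]
tcp_rot: [[0.968, -0.252, 0.002], [-0.252, -0.968, 0.001], [0.002, -0.001, -1.0]]
force: [0.0, 0.3, -0.4]
opening: 0.831
grasp_force: 0.0
```

```bash
python3 -W ignore rel.py; python3 - <<'E'
from h import *
t=cv2.cvtColor(capture("top"),cv2.COLOR_RGB2BGR);s=cv2.cvtColor(capture("scene"),cv2.COLOR_RGB2BGR)
a=cv2.resize(t[190:290,340:440],(400,400),interpolation=cv2.INTER_CUBIC);b=cv2.resize(s[190:290,270:370],(400,400),interpolation=cv2.INTER_CUBIC)
cv2.imwrite("pics/c3.png",np.hstack([a,b]))
E
```

```text
t 6.9667 pos [0.5297 0.2722 0.0936] units to go [-0.021  0.009  0.012] yaw err -0.11462625060733528 tilt [ 1.8e-03  7.0e-04 -1.0e+00] F [ 0.04  0.31 -0.44] q [ 16.5  37.7  92.6   0.   49.6 121.1]
```

View pics/c3.png

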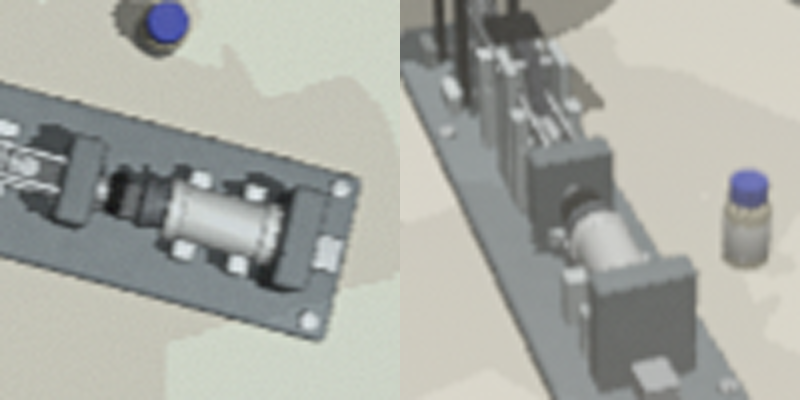

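The nose (at about (122,193)) is now close to or touching the plug face at (140,195). From here I'll squeeze in finer steps and watch the force.

Request:
apply_moves --plan "0 0 0 0 0 0; 0 0 0 0 0 0; 0 0 0 0 0 0; 0 0 0 0 0 0; 0 0 0 0 0 0; 0 0 0 0 0 0" --gripper 0.1

```text
time_s: 7.57
position: [0.5291, 0.2718, 0.0933]
tcp_rot: [[0.968, -0.252, 0.0], [-0.252, -0.968, -0.0], [0.0, 0.0, -1.0]]
force: [-0.2, -0.3, 2.7]
opening: 0.565
grasp_force: 4.7
```

Request:
apply_moves --plan "0 0 0 0 0 0; 0 0 0 0 0 0; 0 0 0 0 0 0" --gripper 0

```text
time_s: 7.82
position: [0.5291, 0.2719, 0.0931]
tcp_rot: [[0.968, -0.252, 0.0], [-0.252, -0.968, -0.0], [0.0, 0.0, -1.0]]
force: [-0.8, -1.2, 2.2]
opening: 0.508
grasp_force: 4.9
```

Request:
apply_moves --plan "0 0 0 0 0 0; 0 0 0 0 0 0; 0 0 0 0 0 0" --gripper -0.08

```text
time_s: 8.07
position: [0.5291, 0.2719, 0.093]
tcp_rot: [[0.968, -0.252, 0.0], [-0.252, -0.968, -0.0], [0.0, 0.0, -1.0]]
force: [-0.2, -2.0, 1.5]
opening: 0.465
grasp_force: 5.1
```

Request:
apply_moves --plan "0 0 0 0 0 0; 0 0 0 0 0 0; 0 0 0 0 0 0" --gripper -0.14

```text
time_s: 8.32
position: [0.529, 0.2719, 0.0929]
tcp_rot: [[0.968, -0.252, 0.0], [-0.252, -0.968, -0.0], [0.0, 0.0, -1.0]]
force: [1.2, -2.2, 0.6]
opening: 0.435
grasp_force: 4.9
```

Request:
apply_moves --plan "0 0 0 0 0 0; 0 0 0 0 0 0; 0 0 0 0 0 0" --gripper -0.19

```text
time_s: 8.57
position: [0.5291, 0.2719, 0.0928]
tcp_rot: [[0.968, -0.252, 0.0], [-0.252, -0.968, -0.0], [0.0, 0.0, -1.0]]
force: [0.5, -2.1, -0.0]
opening: 0.405
grasp_force: 7.6
```

Request:
apply_moves --plan "0 0 0 0 0 0; 0 0 0 0 0 0; 0 0 0 0 0 0" --gripper -0.23

```text
time_s: 8.82
position: [0.529, 0.2719, 0.0928]
tcp_rot: [[0.968, -0.252, -0.0], [-0.252, -0.968, -0.0], [-0.0, 0.0, -1.0]]
force: [1.8, -1.5, -2.3]
opening: 0.391
grasp_force: 7.8
```

Request:
apply_moves --plan "0 0 0 0 0 0; 0 0 0 0 0 0; 0 0 0 0 0 0" --gripper -0.26

```text
time_s: 9.07
position: [0.529, 0.2719, 0.0927]
tcp_rot: [[0.968, -0.252, -0.0], [-0.252, -0.968, -0.0], [-0.0, 0.0, -1.0]]
force: [2.0, -1.3, -3.9]
opening: 0.375
grasp_force: 7.9
```

Request:
apply_moves --plan "0 0 0 0 0 0; 0 0 0 0 0 0; 0 0 0 0 0 0" --gripper -0.28

```text
time_s: 9.32
position: [0.529, 0.2719, 0.0927]
tcp_rot: [[0.968, -0.252, -0.0], [-0.252, -0.968, -0.0], [-0.0, 0.0, -1.0]]
force: [2.8, -1.1, -6.8]
opening: 0.363
grasp_force: 16.2
```

Request:
apply_moves --plan "0 0 0 0 0 0; 0 0 0 0 0 0; 0 0 0 0 0 0; 0 0 0 0 0 0; 0 0 0 0 0 0; 0 0 0 0 0 0; 0 0 0 0 0 0; 0 0 0 0 0 0" --gripper 0.7

```text
time_s: 9.98
position: [0.5287, 0.2725, 0.0933]
tcp_rot: [[0.968, -0.252, -0.0], [-0.252, -0.968, 0.001], [-0.0, -0.001, -1.0]]
force: [0.6, -0.3, -0.0]
opening: 0.83
grasp_force: 0.0
```

Request:
apply_moves --plan "0 0 0 0 0 0; 0 0 0 0 0 0; 0 0 0 0 0 0; 0 0 0 0 0 0; 0 0 0 0 0 0; 0 0 0 0 0 0" --gripper 0.3

```text
time_s: 10.48
position: [0.5288, 0.2719, 0.0932]
tcp_rot: [[0.968, -0.252, -0.0], [-0.252, -0.968, -0.0], [-0.0, 0.0, -1.0]]
force: [-1.1, -1.0, 1.3]
opening: 0.659
grasp_force: 2.4
```

Request:
apply_moves --plan "0 0 0 0 0 0; 0 0 0 0 0 0; 0 0 0 0 0 0" --gripper 0.2

```text
time_s: 10.73
position: [0.5288, 0.2719, 0.0932]
tcp_rot: [[0.968, -0.252, -0.0], [-0.252, -0.968, -0.0], [-0.0, 0.0, -1.0]]
force: [-1.3, -0.7, 4.1]
opening: 0.611
grasp_force: 4.5
```

Request:
apply_moves --plan "0 0 0 0 0 0; 0 0 0 0 0 0; 0 0 0 0 0 0" --gripper 0.14

```text
time_s: 10.98
position: [0.5288, 0.2719, 0.0932]
tcp_rot: [[0.968, -0.252, -0.0], [-0.252, -0.968, -0.0], [-0.0, 0.0, -1.0]]
force: [-1.8, -1.5, 4.9]
opening: 0.576
grasp_force: 6.3
```

Request:
apply_moves --plan "0 0 0 0 0 0; 0 0 0 0 0 0; 0 0 0 0 0 0" --gripper 0.1

```text
time_s: 11.23
position: [0.5288, 0.272, 0.0932]
tcp_rot: [[0.968, -0.252, -0.0], [-0.252, -0.968, -0.0], [-0.0, 0.0, -1.0]]
force: [-2.6, -1.4, 5.1]
opening: 0.555
grasp_force: 7.1
```

Request:
apply_moves --plan "0 0 0 0 0 0; 0 0 0 0 0 0; 0 0 0 0 0 0" --gripper 0.06

```text
time_s: 11.48
position: [0.5288, 0.272, 0.0932]
tcp_rot: [[0.968, -0.252, -0.0], [-0.252, -0.968, -0.0], [-0.0, 0.0, -1.0]]
force: [-1.6, -0.9, 5.7]
opening: 0.535
grasp_force: 7.2
```

Request:
apply_moves --plan "0 0 0 0 0 0; 0 0 0 0 0 0; 0 0 0 0 0 0" --gripper 0.03

```text
time_s: 11.73
position: [0.5288, 0.272, 0.0931]
tcp_rot: [[0.968, -0.252, -0.0], [-0.252, -0.968, -0.0], [-0.0, 0.0, -1.0]]
force: [-3.2, -0.5, 4.7]
opening: 0.517
grasp_force: 6.4
```

Request:
apply_moves --plan "0 0 0 0 0 0; 0 0 0 0 0 0; 0 0 0 0 0 0" --gripper -0.01

```text
time_s: 11.98
position: [0.5288, 0.272, 0.0931]
tcp_rot: [[0.968, -0.252, -0.0], [-0.252, -0.968, -0.0], [-0.0, 0.0, -1.0]]
force: [-1.7, -1.2, 5.9]
opening: 0.496
grasp_force: 7.5
```

Request:
apply_moves --plan "0 0 0 0 0 0; 0 0 0 0 0 0; 0 0 0 0 0 0" --gripper -0.05

```text
time_s: 12.23
position: [0.5288, 0.2719, 0.093]
tcp_rot: [[0.968, -0.252, -0.0], [-0.252, -0.968, -0.0], [-0.0, 0.0, -1.0]]
force: [-2.1, -0.8, 4.6]
opening: 0.479
grasp_force: 7.7
```

Request:
apply_moves --plan "0 0 0 0 0 0; 0 0 0 0 0 0; 0 0 0 0 0 0" --gripper -0.08

```text
time_s: 12.48
position: [0.5288, 0.272, 0.093]
tcp_rot: [[0.968, -0.252, -0.0], [-0.252, -0.968, -0.0], [-0.0, 0.0, -1.0]]
force: [-2.5, -0.7, 3.7]
opening: 0.463
grasp_force: 7.7
```

Request:
apply_moves --plan "0 0 0 0 0 0; 0 0 0 0 0 0; 0 0 0 0 0 0" --gripper -0.11

```text
time_s: 12.73
position: [0.5288, 0.2719, 0.0929]
tcp_rot: [[0.968, -0.252, -0.0], [-0.252, -0.968, -0.0], [-0.0, 0.0, -1.0]]
force: [-2.5, -0.9, 3.8]
opening: 0.446
grasp_force: 7.7
```

Request:
apply_moves --plan "0 0 0 0 0 0; 0 0 0 0 0 0; 0 0 0 0 0 0" --gripper -0.14

```text
time_s: 12.98
position: [0.5288, 0.272, 0.0929]
tcp_rot: [[0.968, -0.252, -0.0], [-0.252, -0.968, -0.0], [-0.0, 0.0, -1.0]]
force: [-2.6, -0.8, 2.4]
opening: 0.436
grasp_force: 7.7
```

Request:
apply_moves --plan "0 0 0 0 0 0; 0 0 0 0 0 0; 0 0 0 0 0 0" --gripper -0.17

```text
time_s: 13.23
position: [0.5288, 0.2719, 0.0928]
tcp_rot: [[0.968, -0.252, -0.0], [-0.252, -0.968, -0.0], [-0.0, 0.0, -1.0]]
force: [-2.4, 0.1, 0.4]
opening: 0.418
grasp_force: 7.0
```

Request:
apply_moves --plan "0 0 0 0 0 0; 0 0 0 0 0 0; 0 0 0 0 0 0" --gripper -0.2

```text
time_s: 13.48
position: [0.5288, 0.2719, 0.0928]
tcp_rot: [[0.968, -0.252, -0.0], [-0.252, -0.968, -0.0], [-0.0, 0.0, -1.0]]
force: [-2.2, 0.1, 0.3]
opening: 0.404
grasp_force: 8.5
```

Request:
apply_moves --plan "0 0 0 0 0 0; 0 0 0 0 0 0; 0 0 0 0 0 0" --gripper -0.23

```text
time_s: 13.73
position: [0.5288, 0.2719, 0.0927]
tcp_rot: [[0.968, -0.252, -0.0], [-0.252, -0.968, -0.0], [-0.0, 0.0, -1.0]]
force: [-2.1, 0.7, -2.1]
opening: 0.388
grasp_force: 9.8
```

Request:
apply_moves --plan "0 0 0 0 0 0; 0 0 0 0 0 0; 0 0 0 0 0 0" --gripper -0.25

```text
time_s: 13.98
position: [0.5288, 0.272, 0.0928]
tcp_rot: [[0.968, -0.252, -0.0], [-0.252, -0.968, -0.0], [-0.0, 0.0, -1.0]]
force: [-1.7, 0.7, -3.1]
opening: 0.379
grasp_force: 10.6
```

```bash
python3 - <<'E'
from h import *
t=cv2.cvtColor(capture("top"),cv2.COLOR_RGB2BGR);s=cv2.cvtColor(capture("scene"),cv2.COLOR_RGB2BGR)
a=cv2.resize(t[190:290,340:440],(400,400),interpolation=cv2.INTER_CUBIC);b=cv2.resize(s[190:290,270:370],(400,400),interpolation=cv2.INTER_CUBIC)
cv2.imwrite("pics/c4.png",np.hstack([a,b]))
E
```

```text
(no output)
```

View pics/c4.png

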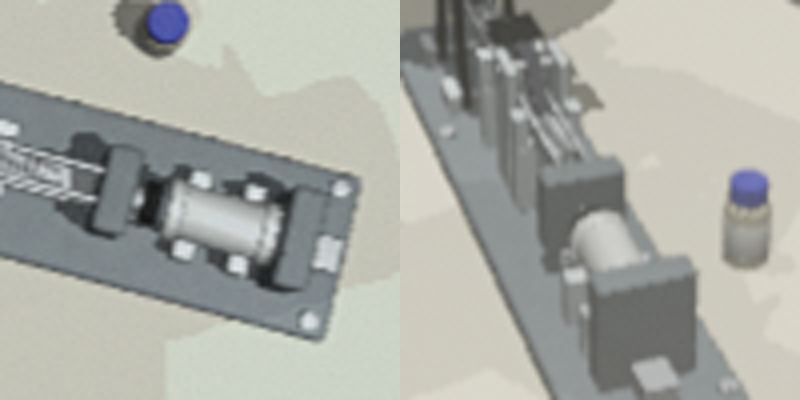

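The plug looks home: its head is against the rim at (165,205) and the nose sits right on it. The force is also rising above the sliding level of 7.7 N, so I'll ease up a little more.

Request:
apply_moves --plan "0 0 0 0 0 0; 0 0 0 0 0 0; 0 0 0 0 0 0" --gripper -0.265

```text
time_s: 14.33
position: [0.5288, 0.2719, 0.0927]
tcp_rot: [[0.968, -0.252, -0.0], [-0.252, -0.968, -0.0], [-0.0, 0.0, -1.0]]
force: [-1.9, 0.7, -6.0]
opening: 0.371
grasp_force: 11.4
```

Request:
apply_moves --plan "0 0 0 0 0 0; 0 0 0 0 0 0" --gripper -0.275

```text
time_s: 14.5
position: [0.5288, 0.272, 0.0927]
tcp_rot: [[0.968, -0.252, -0.0], [-0.252, -0.968, -0.0], [-0.0, 0.0, -1.0]]
force: [-0.9, 0.9, -6.3]
opening: 0.365
grasp_force: 14.5
```

Request:
apply_moves --plan "0 0 0 0 0 0; 0 0 0 0 0 0; 0 0 0 0 0 0; 0 0 0 0 0 0; 0 0 0 0 0 0; 0 0 0 0 0 0; 0 0 0 0 0 0; 0 0 0 0 0 0" --gripper 0.7

```text
time_s: 15.17
position: [0.5306, 0.2723, 0.0938]
tcp_rot: [[0.968, -0.252, 0.004], [-0.252, -0.968, 0.001], [0.003, -0.002, -1.0]]
force: [-0.4, -1.4, 1.1]
opening: 0.829
grasp_force: 0.0
```

Request:
apply_moves --plan "0 0 0 0 0 0; 0 0 0 0 0 0; 0 0 0 0 0 0; 0 0 0 0 0 0; 0 0 0 0 0 0; 0 0 0 0 0 0" --gripper 0.4

```text
time_s: 15.67
position: [0.5295, 0.2717, 0.0934]
tcp_rot: [[0.968, -0.252, 0.001], [-0.252, -0.968, -0.0], [0.001, 0.0, -1.0]]
force: [0.7, -2.2, 1.9]
opening: 0.7
grasp_force: 1.8
```

Request:
apply_moves --plan "0 0 0 0 0 0; 0 0 0 0 0 0; 0 0 0 0 0 0" --gripper 0.34

```text
time_s: 15.92
position: [0.5293, 0.2718, 0.0932]
tcp_rot: [[0.968, -0.252, 0.001], [-0.252, -0.968, -0.0], [0.001, 0.0, -1.0]]
force: [0.6, -2.8, 2.0]
opening: 0.671
grasp_force: 1.7
```

Request:
apply_moves --plan "0 0 0 0 0 0; 0 0 0 0 0 0; 0 0 0 0 0 0" --gripper 0.3

```text
time_s: 16.17
position: [0.5293, 0.2718, 0.0932]
tcp_rot: [[0.968, -0.252, 0.001], [-0.252, -0.968, -0.0], [0.001, 0.0, -1.0]]
force: [1.6, -2.3, 3.7]
opening: 0.654
grasp_force: 2.6
```

Request:
apply_moves --plan "0 0 0 0 0 0; 0 0 0 0 0 0; 0 0 0 0 0 0" --gripper 0.26

```text
time_s: 16.42
position: [0.5293, 0.2718, 0.0932]
tcp_rot: [[0.968, -0.252, 0.001], [-0.252, -0.968, -0.0], [0.001, -0.0, -1.0]]
force: [2.0, -3.2, 3.8]
opening: 0.631
grasp_force: 4.4
```

Request:
apply_moves --plan "0 0 0 0 0 0; 0 0 0 0 0 0; 0 0 0 0 0 0" --gripper 0.23

```text
time_s: 16.67
position: [0.5293, 0.2718, 0.0932]
tcp_rot: [[0.968, -0.252, 0.001], [-0.252, -0.968, -0.0], [0.001, -0.0, -1.0]]
force: [1.2, -3.5, 4.8]
opening: 0.619
grasp_force: 5.7
```

Request:
apply_moves --plan "0 0 0 0 0 0; 0 0 0 0 0 0; 0 0 0 0 0 0" --gripper 0.2

```text
time_s: 16.92
position: [0.5293, 0.2719, 0.0932]
tcp_rot: [[0.968, -0.252, 0.001], [-0.252, -0.968, -0.0], [0.001, -0.0, -1.0]]
force: [2.3, -3.6, 4.1]
opening: 0.604
grasp_force: 7.0
```

Request:
apply_moves --plan "0 0 0 0 0 0; 0 0 0 0 0 0; 0 0 0 0 0 0" --gripper 0.17

```text
time_s: 17.17
position: [0.5293, 0.2719, 0.0932]
tcp_rot: [[0.968, -0.252, 0.001], [-0.252, -0.968, -0.0], [0.001, -0.0, -1.0]]
force: [2.0, -4.0, 4.5]
opening: 0.587
grasp_force: 8.1
```

Request:
apply_moves --plan "0 0 0 0 0 0; 0 0 0 0 0 0; 0 0 0 0 0 0" --gripper 0.13

```text
time_s: 17.42
position: [0.5293, 0.2719, 0.0932]
tcp_rot: [[0.968, -0.252, 0.001], [-0.252, -0.968, 0.0], [0.001, -0.0, -1.0]]
force: [1.6, -3.9, 5.5]
opening: 0.566
grasp_force: 9.6
```

Request:
apply_moves --plan "0 0 0 0 0 0; 0 0 0 0 0 0; 0 0 0 0 0 0" --gripper 0.1

```text
time_s: 17.67
position: [0.5293, 0.2719, 0.0932]
tcp_rot: [[0.968, -0.252, 0.001], [-0.252, -0.968, 0.0], [0.001, -0.0, -1.0]]
force: [1.5, -5.2, 4.8]
opening: 0.549
grasp_force: 10.7
```

Request:
apply_moves --plan "0 0 0 0 0 0; 0 0 0 0 0 0; 0 0 0 0 0 0" --gripper 0.07

```text
time_s: 17.92
position: [0.5293, 0.2719, 0.0932]
tcp_rot: [[0.968, -0.252, 0.001], [-0.252, -0.968, 0.0], [0.001, -0.0, -1.0]]
force: [1.6, -4.6, 4.8]
opening: 0.542
grasp_force: 11.8
```

Request:
apply_moves --plan "0 0 0 0 0 0; 0 0 0 0 0 0; 0 0 0 0 0 0; 0 0 0 0 0 0; 0 0 0 0 0 0; 0 0 0 0 0 0" --gripper 0.045

```text
time_s: 18.42
position: [0.5293, 0.272, 0.0931]
tcp_rot: [[0.968, -0.252, 0.001], [-0.252, -0.968, 0.0], [0.001, -0.0, -1.0]]
force: [2.2, -3.8, 4.5]
opening: 0.526
grasp_force: 12.7
```

Request:
apply_moves --plan "0 0 0 0 0 0; 0 0 0 0 0 0; 0 0 0 0 0 0; 0 0 0 0 0 0; 0 0 0 0 0 0; 0 0 0 0 0 0; 0 0 -0.3 0 0 0; 0 0 -0.4 0 0 0; 0 0 -0.5 0 0 0; 0 0 0 0 0 0" --gripper 1

```text
time_s: 19.25
position: [0.5313, 0.2735, 0.1569]
tcp_rot: [[0.968, -0.252, 0.007], [-0.252, -0.968, 0.003], [0.006, -0.005, -1.0]]
force: [0.8, 0.0, 1.0]
opening: 0.995
grasp_force: 0.0
```

Request:
apply_moves --plan "0 0.5 0 0 0 0; 0 0.5 0 0 0 0; 0 0.5 0 0 0 0; 0 0 0 0 0 0; 0 0 0 0 0 0; 0 0 0 0 0 0; 0 0 0 0 0 0; 0 0 0 0 0 0; 0 0 0 0 0 0; 0 0 0 0 0 0" --gripper -1

```text
time_s: 20.08
position: [0.5101, 0.2, 0.1529]
tcp_rot: [[0.968, -0.251, 0.0], [-0.251, -0.968, 0.0], [0.0, -0.0, -1.0]]
force: [-0.6, 0.3, 0.2]
opening: 0.331
grasp_force: 0.0
```

```bash
python3 -W ignore rel.py .077 0 .086; python3 - <<'E'
from h import *
s=cv2.cvtColor(capture("scene"),cv2.COLOR_RGB2BGR)
cv2.imwrite("pics/c5.png",cv2.resize(s[130:290,240:400],(592,592),interpolation=cv2.INTER_CUBIC))
E
```

```text
t 20.0833 pos [0.5101 0.2    0.1529] units to go [-0.009  0.052  1.339] yaw err -0.16964614792851845 tilt [ 0.e+00  1.e-04 -1.e+00] F [-0.58  0.34  0.22] q [  9.7  29.7  97.1   0.   53.1 114.3]
```

View pics/c5.png

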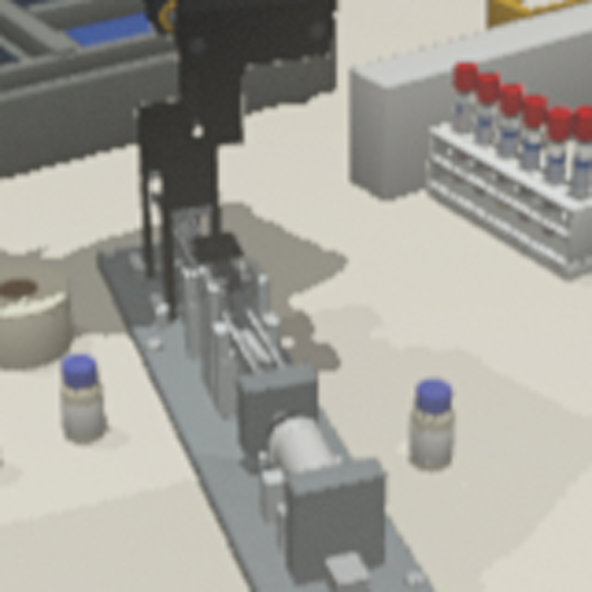

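The closing fingers, with the tip at (215,140), are above and behind the black tab at (217,248). The vials and roll stand as before.

Request:
apply_moves --plan "-0.009 0.05 0 0 0 0; 0 0 0 0 0 0; 0 0 0 0 0 0; 0 0 0 0 0 0; 0 0 0 0 0 0; 0 0 0.3 0 0 0; 0 0 0.4 0 0 0; 0 0 0.4 0 0 0; 0 0 0.1 0 0 0; 0 0 0 0 0 0"

```text
time_s: 20.97
position: [0.5078, 0.1968, 0.0917]
tcp_rot: [[0.968, -0.252, -0.004], [-0.252, -0.968, -0.001], [-0.003, 0.002, -1.0]]
force: [-0.1, -0.1, 0.1]
opening: 0.006
grasp_force: 0.0
```

Request:
apply_moves --plan "0 0 0.05 0 0 0; 0 0 0 0 0 0; 0 0 0 0 0 0"

```text
time_s: 21.22
position: [0.5098, 0.1972, 0.0915]
tcp_rot: [[0.968, -0.252, 0.002], [-0.252, -0.968, 0.0], [0.002, -0.001, -1.0]]
force: [-0.2, 0.0, 0.2]
opening: 0.005
grasp_force: 0.0
```

```bash
python3 -W ignore rel.py .077 0 .086
```

```text
t 21.2167 pos [0.5098 0.1972 0.0915] units to go [-0.017 -0.004  0.11 ] yaw err -0.11926065533385993 tilt [ 2.e-03  4.e-04 -1.e+00] F [-0.24  0.02  0.22] q [  9.4  35.2  99.9   0.   44.8 114. ]
```

Pressing in small steps.

Request:
apply_moves --plan "0 0 0.06 0 0 0; 0 0 0.04 0 0 0; 0 0 0 0 0 0; 0 0 0 0 0 0"

```text
time_s: 21.55
position: [0.5097, 0.1972, 0.0859]
tcp_rot: [[0.968, -0.252, 0.002], [-0.252, -0.968, 0.0], [0.001, -0.001, -1.0]]
force: [0.9, 0.7, 2.2]
opening: 0.009
grasp_force: 0.8
```

Request:
apply_moves --plan "0 0 0.04 0 0 0; 0 0 0.04 0 0 0; 0 0 0 0 0 0"

```text
time_s: 21.8
position: [0.5096, 0.1974, 0.0815]
tcp_rot: [[0.968, -0.252, 0.001], [-0.252, -0.968, 0.001], [0.001, -0.001, -1.0]]
force: [1.6, 2.2, 4.0]
opening: 0.006
grasp_force: 1.6
```

Request:
apply_moves --plan "0 0 0.04 0 0 0; 0 0 0 0 0 0; 0 0 0 0 0 0"

```text
time_s: 22.05
position: [0.5095, 0.1973, 0.0796]
tcp_rot: [[0.968, -0.252, 0.001], [-0.252, -0.968, 0.0], [0.001, -0.001, -1.0]]
force: [2.4, 2.4, 2.9]
opening: 0.006
grasp_force: 1.8
```

```bash
python3 -W ignore rel.py .077 0 .079; python3 - <<'E'
from h import *
t=cv2.cvtColor(capture("top"),cv2.COLOR_RGB2BGR);cv2.imwrite("pics/t6.png",t)
s=cv2.cvtColor(capture("scene"),cv2.COLOR_RGB2BGR);cv2.imwrite("pics/s6.png",s)
o=cv2.imread("pics/s0.png") if 0 else cv2.imread("pics/scene0.png")
# nose/jaw region difference to the start picture (jaw fully back)
for n,a,b,(y0,y1,x0,x1) in(("scene",s,o,(205,262,298,335)),("top",t,cv2.imread("pics/top0.png"),(215,262,335,385))):
    print(n,np.abs(a[y0:y1,x0:x1].astype(int)-b[y0:y1,x0:x1]).mean())
E
```

```text
t 22.05 pos [0.5095 0.1973 0.0796] units to go [-0.011 -0.004  0.011] yaw err -0.10726089142181992 tilt [ 1.e-03  4.e-04 -1.e+00] F [2.45 2.36 2.91] q [  9.4  36.3 100.3   0.   43.4 114. ]
scene 20.878299351983564
top 38.4222695035461
```

```bash
cat > jaw.py <<'E'
from h import *
import sys
s=cv2.cvtColor(capture("scene"),cv2.COLOR_RGB2BGR)
cv2.imwrite("pics/"+sys.argv[1]+".png",s)
o=cv2.imread("pics/scene0.png")
T=o[220:250,296:324] # jaw block, fully back
r=cv2.matchTemplate(s[205:280,280:350],T,cv2.TM_CCOEFF_NORMED);_,m,_,l=cv2.minMaxLoc(r)
print("score",m,"shift px",l[0]+280-296,l[1]+205-220,"zero-shift score",r[15,16])
E
python3 jaw.py s7
```

```text
score 0.9028713703155518 shift px 0 0 zero-shift score 0.9028714
```

The jaw block matches its start position with zero shift, so it has sprung back. I'll lift off and verify.

Request:
apply_moves --plan "0 0 0 0 0 0; 0 0 0 0 0 0; 0 0 -0.2 0 0 0; 0 0 -0.5 0 0 0; 0 0 -0.7 0 0 0; 0 0 -0.8 0 0 0; 0 0 -0.8 0 0 0; 0 0 0 0 0 0; 0 0 0 0 0 0"

```text
time_s: 22.95
position: [0.509, 0.1966, 0.232]
tcp_rot: [[0.968, -0.252, 0.003], [-0.252, -0.968, -0.001], [0.003, -0.0, -1.0]]
force: [0.2, -0.1, -0.7]
opening: 0.008
grasp_force: 0.0
```

```bash
python3 jaw.py s8; python3 -W ignore rel.py; python3 - <<'E'
from h import *
t=cv2.cvtColor(capture("top"),cv2.COLOR_RGB2BGR);s=cv2.imread("pics/s8.png")
f=lambda a:cv2.resize(a,(400,400),interpolation=cv2.INTER_CUBIC)
b=cv2.imread("pics/scene0.png")
cv2.imwrite("pics/c9.png",np.hstack([f(t[190:290,340:440]),f(s[170:290,260:380])]))
E
```

```text
score 0.9287533164024353 shift px 0 0 zero-shift score 0.9287533
t 23.0 pos [0.5076 0.1964 0.2299] units to go [ 0.029 -1.575  2.737] yaw err -0.12312399950240964 tilt [-0.0016 -0.0011 -1.    ] F [ 0.59  0.58 -0.42] q [ 9.40e+00  2.35e+01  9.32e+01 -1.00e-01  6.34e+01  1.14e+02]
```

View pics/c9.png

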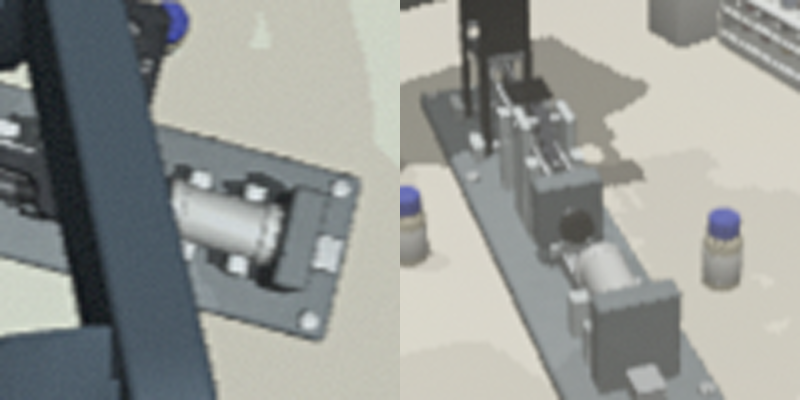

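The jaw is back, with the nose visible at (575,225) and a clear gap to the cartridge. The plug no longer stands out, and both vials are upright.

```bash
python3 -c "
from rig import bot
print(bot.hand_in())"
```

```text
the job is handed in; nothing more can be done
None
```

I handed the job in at 23 s. The clamp pushed the plug home with about 12.7 N per finger (roughly 17–21 N on the plug by the given figures), the jaw sprang back to its start position, and both vials still stand; I made no final check on the label roll, and the hand-in returned no verdict.

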